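# Set the tube reader's filter and start the reading

## Task

On the white tube reader, gently push the red filter lever to the right from its home stop through its clicks and stop in the third one, without going past it. Then press the green start key fully down with a fingertip and let it come back up; leave the sample tubes in their wells and the other things on the table as they are.

Things in the scene. Friction and masses are not known exactly. Their poses are not given: they have to be found in the camera images.
- reader: White bench tube reader, a fixed box 150 mm (its x) x 250 mm (its y), flat grey control panel on top at z = 67 mm. Origin: centre of its underside. z up; -x is its front (faces the robot within 20 deg); +y its left end seen from the robot. Front row at x = -35 mm: lever slot (home y = +70 mm) and start key (y = -90 mm). Behind: tube wells at x = 45, y = -30 and 30 mm; low display at y = -85 mm.
- filter_lever (a joint): Lever travel in m: 0 at the home stop where it starts (left end of slot), growing along the reader's -y (right). Detents every 20 mm: 0.020, 0.040, 0.060 (third), 0.080, 0.100 (end). A click takes about 7 N at most, 5 mm past a detent; once past half-way (0.010, 0.030, 0.050..) it snaps by itself into the next, centred to about 1 mm, and stays.
- lever_paddle (a point): Centre of the lever's red upright paddle, moves with it: 30 mm across the slot, 14 mm thick along it, 28 mm high (75 to 103 mm above the table). At home the panel left of it is free for 48 mm. Behind the slot each detent has a white line and a coloured dot: white (home), yellow, green, blue (third), orange, red.
- start_key (a joint): Travel of the green start key in m: 0 up, 0.006 fully down (about 5 N), springs back; it counts as pressed beyond 0.004.
- start_key_top (a point): Centre of the top face of the round green start key, 28 mm across, in a low black housing at the right of the panel; pressed straight down.
- tube_a: Capped sample tube, 22 mm across, 100 mm long, red cap, standing loose in the reader's right well, its top 112 mm above the table; origin at its foot. Leave it alone.
- tube_b: The same kind of tube in the left well; origin at its foot. Leave it alone.
- stapler: Blue stapler, 32x125x54 mm, loose on the table round the reader; origin at the centre of its underside. A bystander, leave it alone.
- tape_roll: Cream tape roll, 73 mm across, 18 mm high, loose on the table round the reader; origin at the centre of its underside. A bystander, leave it alone.
- label_roll: White label roll, 64x59x35 mm, loose on the table round the reader; origin at the centre of its underside. A bystander, leave it alone.
- timer: White timer with blue buttons, 60x64x20 mm, loose on the table round the reader; origin at the centre of its underside. A bystander, leave it alone.
- marker: Red and white marker pen, 128 mm long, loose on the table round the reader; origin at the centre of its underside. A bystander, leave it alone.
- mouse: Black computer mouse, 110x60x36 mm, loose on the table round the reader; origin at the centre of its underside. A bystander, leave it alone.

How it is judged (in metres and radians):
On the way, in this order (a step that is already met when the one before it is completed fails the run):
1. the filter lever rests in the third click (value of joint filter_lever between 0.056 and 0.064 m), for 0.2 s.
2. the start key is pressed with the lever in the third click (all of step 1 and value of joint start_key above 0.004 m), for 0.05 s.
At the end, for the whole second after the job is handed in: the filter lever rests in its third click (0.060 m, within 4 mm), the start key has been pressed and is up again (under 2 mm), tubes within 10 mm and bystanders within 20 mm of where they were (all of step 1 and value of joint start_key below 0.002 m and velocity of joint filter_lever below 0.01 m/s); the robot touches nothing.
It fails at once if the lever is pushed past the third click (value of joint filter_lever above 0.07 m).
It fails at once if the start key is pressed while the lever is not in the third click (value of joint start_key above 0.003 m and not (value of joint filter_lever between 0.056 and 0.064 m)).
It fails at once if the reader, its lever or key is forced with more than 40 N (contact force between the fingers and reader above 40 N).
It fails at once if a sample tube is lifted or knocked out of place (10 mm) (distance of any of tube_a, tube_b from where it was at the start of the episode above 0.01 m).
It fails at once if a bystander is moved or lifted (20 mm) (distance of any of stapler, tape_roll, label_roll, timer, marker, mouse from where it was at the start of the episode above 0.02 m).
It also fails if it takes over 56 s, if anything falls off the work surface, if the arm or the gripper's body presses on something with over 40 N, if the wrist force passes 120 N, or if a joint passes its speed limit or range.

## Robot

A 6-joint arm with a two-finger parallel gripper is mounted at the origin on a cart in front of the work surface, level with it; the furniture and walls round the work are solid. World frame = base frame: x ahead of the robot, y to its left, z up, the work surface at z = 0. Lengths are in m, angles in degrees, forces in N, time in s.
With the tool pointing down it reaches from about 0.325 to 0.9 m from the base axis. Payload 6.1 kg.
Tool frame: the origin (TCP) lies between the finger pads; the fingertips stand 11 mm ahead of it and the grasp point (between the pads) lies 8 mm behind it (nose_length is the x of the fingertips in the tool frame, in m); x points along the fingers, y is the direction in which the jaws open and shut, and the axes are right-handed (so a half turn about x gives the same grasp; the last joint's range is limited). The gripper opens to 87 mm and grips with 3 to 60 N. Pads are 19 mm wide; open, the fingers measure 117 mm over their backs; the gripper's body (75 mm by 190 mm) begins 51 mm behind the grasp point.
Start: joints at [-79.074, 12.628, 87.462, -0, 79.91, -7.225], TCP at [0.195, -0.594, 0.234] pointing down, gripper open.
Joint ranges: [-170.65, 170.65], [-52.31, 119.04], [5.05, 147.46], [-71.25, 251.25], [11.57, 151.72], [-153.62, 153.62]. Speed limits (degrees/s): [147.25, 147.25, 172.46, 180, 180, 180].

## Interface

Orientations are given as a 3x3 rotation matrix whose columns are the frame's x, y, z axes.
In Python, from rig import read_state, snapshot, get_calibration, job_done, nose_length gives the robot as it stands. The module is installed in compiled form; this text tells all that it offers.
- The arm moves only by the shell command python3 -m creep 'ROWS' [OPENING]. ROWS is JSON, a list that holds one entry, the list of rows, each a list of 4 numbers: the shift along the tool's x, y, z in m, then the turn about the tool's x in degrees. A call has 1 to 8 rows; each row is the pose to reach, as a shift and turn from the pose commanded when the call began, along the tool's axes at that moment; what a row does not reach only later rows make up. A row lasts 1/8 s, in which the tool goes at most 62.5 mm and 10.7 degrees, less where a joint would pass 70% of its speed; a pose out of reach is approached as far as the arm can. A call with a gripper value outside its range is refused whole. OPENING is the finger opening in m, from 0 to 0.087, set as the call begins (- or left out, the last holds). The fingers move at their own pace and stop on an object; the grip force is fixed at half the most. Time passes only in rows, so rows that repeat a pose let the fingers close. It gives the time, the measured TCP pose, the force and the opening at its end, in the units of the state.
- read_state(): the state, without advancing time (a new reading comes with each control period).
- snapshot(name): name is "scene" or "top" or "wrist"; returns (picture, depth): 384x512x3 uint8, red, green, blue; 384x512 float32, m along the optical axis (not along the pixel's ray), 0 where there is no reading.
- get_calibration(name): a dict with "intrinsics" (3x3 intrinsics, pixels), "distortion" ([k1, k2, p1, p2, k3] as OpenCV has them; the pictures are not rectified), "extrinsics" (4x4, takes a point from world to camera coordinates); the wrist camera has in their place "tool_from_camera" (4x4, takes a point from camera to tool coordinates, whose origin is the TCP and whose axes are the tool frame's). Camera axes: x right, y down, z forward; pixel columns grow to the right and rows downward; lengths in m; the calibration is good to about 2 mm. A picture is of the moment at which its call begins: read the wrist's pose just before it. get_calibration takes no time and is no camera call.
- job_done(): hands the job in, once; it reports no verdict.
The state is a dict: "t": time; "q": joint angles; "qvel": joint speeds; "joint_efforts": joint torques, N m; "tcp_pos": TCP position; "tool_rot": TCP orientation; "contact_force": force on the tool from outside, world axes, zero at the start; "ft_torque": the same for the moment, N m; "opening": finger opening in m.
Only numpy, scipy, OpenCV 4.12 (cv2) and the standard library are available. Lean on these libraries where they do the work, as an engineer would, in place of code of your own. Each camera call takes 0.05 s, during which the arm holds its last target.

## Working session

There is one attempt and no reset: what is moved stays moved. The work goes in short steps, Python scripts to look and compute and a shell command to move; the robot and the scene stay as the last step left them, time stands still between calls to the robot, and variables do not carry over. Pictures are saved under pics/ and viewed, and the job is handed in when it is done.

```bash
mkdir -p pics
cat > h.py <<'E'
from rig import *
import numpy as np, cv2
def save(n,f):
    s=read_state(); p,d=snapshot(n); cv2.imwrite('pics/'+f+'.png',p[:,:,::-1]); np.savez('pics/'+f+'.npz',p=p,d=d,pos=s['tcp_pos'],R=s['tool_rot']); return p,d
E
python3 - <<'E'
from h import *
s=read_state(); print(s['t'],s['tcp_pos'],s['tool_rot'],s['contact_force'],nose_length)
for n in('scene','top'):
    save(n,n+'0'); c=get_calibration(n); print(c)
print(get_calibration('wrist'))
E
```

```text
0.0 [ 0.19457787 -0.59329895  0.23242272] [[-3.58049858e-04  3.11508238e-01 -9.50243384e-01]
 [ 1.90854760e-03 -9.50241502e-01 -3.11508340e-01]
 [-9.99998115e-01 -1.92512025e-03 -2.54294465e-04]] [-0.17830147  0.27685339  0.48944783] 0.011
{'intrinsics': array([[488.18024781,   0.        , 256.91917259],
       [  0.        , 488.18024781, 180.70284441],
       [  0.        ,   0.        ,   1.        ]]), 'distortion': array([-0.06084809,  0.        ,  0.        ,  0.        ,  0.        ]), 'extrinsics': array([[-0.62940648, -0.77690003, -0.01654762,  0.35894468],
       [-0.4355622 ,  0.37034633, -0.8204445 ,  0.33772251],
       [ 0.6435317 , -0.50918557, -0.57148666,  0.92446668],
       [ 0.        ,  0.        ,  0.        ,  1.        ]])}
{'intrinsics': array([[348.79733319,   0.        , 257.30817755],
       [  0.        , 348.79733319, 195.35522584],
       [  0.        ,   0.        ,   1.        ]]), 'distortion': array([-0.10634499,  0.        ,  0.        ,  0.        ,  0.        ]), 'extrinsics': array([[-0.00291971, -0.99981347, -0.01909168,  0.00819061],
       [-0.9985086 ,  0.00395565, -0.05445108,  0.58134332],
       [ 0.05451644,  0.01890423, -0.99833391,  1.1538718 ],
       [ 0.        ,  0.        ,  0.        ,  1.        ]])}
{'intrinsics': array([[306.80765935,   0.        , 262.24412616],
       [  0.        , 306.80765935, 191.12180902],
       [  0.        ,   0.        ,   1.        ]]), 'distortion': array([0.01280441, 0.        , 0.        , 0.        , 0.        ]), 'tool_from_camera': array([[-6.41916628e-04, -2.73888196e-01,  9.61761324e-01,
        -1.51177169e-01],
       [ 9.99999744e-01,  1.27441459e-04,  7.03730913e-04,
        -1.28779217e-03],
       [-3.15311856e-04,  9.61761530e-01,  2.73888044e-01,
        -7.43445304e-02],
       [ 0.00000000e+00,  0.00000000e+00,  0.00000000e+00,
         1.00000000e+00]])}
```

View pics/top0.png

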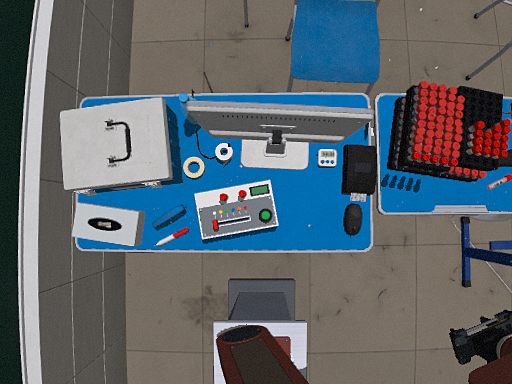

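View pics/scene0.png

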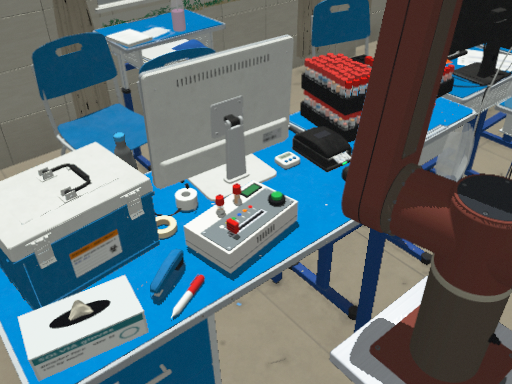

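The top view shows the reader at about (236,210), the red lever at (215,225) and the green key at (265,215). The monitor stands behind the reader. Next I'll measure positions.

```bash
cat >> h.py <<'E'
def ray(n,uv,st=None):
    c=get_calibration(n); u=cv2.undistortPoints(np.array(uv,float).reshape(-1,1,2),c['intrinsics'],c['distortion']).reshape(-1,2)
    d=np.c_[u,np.ones(len(u))]
    if n=='wrist':
        T=c['tool_from_camera']; R=st[1]@T[:3,:3]; o=st[0]+st[1]@T[:3,3]
    else:
        E=c['extrinsics']; R=E[:3,:3].T; o=-R@E[:3,3]
    return o,d@R.T
def onz(n,uv,z,st=None):
    o,d=ray(n,uv,st); return o+d*((z-o[2])/d[:,2])[:,None]
def bydepth(n,uv,D,st=None):
    o,d=ray(n,uv,st); return o+d*D[:,None]
def blobs(p,lo,hi,roi,amin=8):
    h=cv2.cvtColor(p,cv2.COLOR_RGB2HSV); m=cv2.inRange(h,lo,hi)
    k=np.zeros_like(m);k[roi[1]:roi[3],roi[0]:roi[2]]=1;m*=k
    n,l,s,c=cv2.connectedComponentsWithStats(m)
    return [(s[i].tolist(),c[i].round(2),l==i) for i in range(1,n) if s[i][4]>=amin]
E
python3 - <<'E'
from h import *
roi={'top':(190,175,285,245),'scene':(180,170,310,280)}
for n in roi:
    z=np.load(f'pics/{n}0.npz');p,d=z['p'],z['d']
    for nm,lo,hi in(('red',(0,150,100),(6,255,255)),('red2',(174,150,100),(179,255,255)),('green',(50,120,50),(85,255,255)),('yel',(22,120,100),(35,255,255)),('blue',(95,120,80),(125,255,255))):
        for s,c,m in blobs(p,lo,hi,roi[n],3):
            ys,xs=np.nonzero(m); P=bydepth(n,np.c_[xs,ys],d[ys,xs]);
            print(n,nm,s,c,np.median(P,0).round(4),P.max(0).round(3),P.min(0).round(3))
z=np.load('pics/top0.npz');p=z['p'][170:250,180:290]
cv2.imwrite('pics/topz.png',cv2.resize(p,None,fx=7,fy=7,interpolation=cv2.INTER_NEAREST)[:,:,::-1])
E
```

```text
top red [239, 190, 7, 7, 35] [241.6  193.29] [0.5837 0.0518 0.109 ] [0.593 0.061 1.184] [ 0.518 -0.016  0.106]
top red [220, 194, 7, 6, 34] [222.79 196.47] [0.5732 0.1107 0.1089] [0.581 0.12  0.112] [0.565 0.102 0.104]
top red [244, 206, 2, 3, 6] [244.5 207. ] [0.5414 0.0464 0.0649] [0.545 0.048 0.068] [0.538 0.045 0.064]
top red [213, 220, 5, 9, 37] [214.78 224.05] [0.488  0.1366 0.1008] [0.518 0.143 1.184] [ 0.476 -0.016  0.097]
top green [263, 185, 4, 5, 8] [264.88 186.88] [ 0.6056 -0.0196  0.0665] [ 0.612 -0.013  0.069] [ 0.599 -0.023  0.063]
top green [252, 187, 13, 8, 43] [256.23 190.74] [0.5926 0.0095 0.0656] [0.606 0.022 0.071] [ 0.583 -0.016  0.063]
top green [225, 209, 4, 4, 9] [226.22 210.56] [0.5288 0.1058 0.0653] [0.535 0.109 0.068] [0.526 0.1   0.06 ]
top green [261, 211, 9, 9, 68] [265.03 214.94] [ 0.5156 -0.0191  0.0859] [ 0.528 -0.006  1.184] [ 0.503 -0.032  0.075]
top yel [219, 210, 4, 4, 9] [220.22 211.44] [0.5288 0.1253 0.0648] [0.532 0.129 0.067] [0.522 0.119 0.063]
top blue [190, 175, 95, 70, 2661] [239.33 208.05] [ 0.5525  0.059  -0.0006] [0.653 0.239 1.184] [ 
[... 1247 characters left out ...]
ene green [242, 184, 17, 11, 88] [250.31 189.4 ] [0.5939 0.0006 0.0692] [0.606 0.025 0.073] [ 0.583 -0.025  0.065]
scene green [271, 191, 12, 10, 92] [276.54 195.6 ] [ 0.5106 -0.0167  0.0887] [ 0.525 -0.005  0.092] [ 0.5   -0.038  0.079]
scene green [232, 217, 4, 3, 9] [233.33 217.89] [0.5293 0.1061 0.0691] [0.533 0.109 0.072] [0.525 0.101 0.067]
scene blue [180, 170, 130, 110, 4871] [252.82 232.39] [0.4968 0.0674 0.0026] [0.832 0.625 0.811] [-0.222 -0.249 -0.003]
scene blue [237, 213, 4, 3, 10] [238.8 214. ] [0.5336 0.0851 0.0688] [0.538 0.09  0.07 ] [0.527 0.081 0.066]
scene blue [293, 262, 17, 18, 138] [302.45 270.02] [ 0.8443 -0.458  -0.7143] [ 0.889 -0.44  -0.703] [ 0.786 -0.487 -0.725]
```

View pics/topz.png

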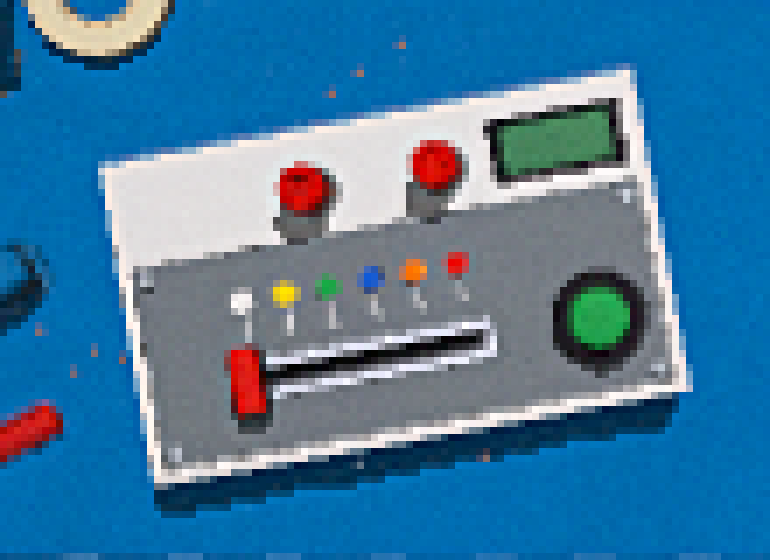

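```bash
cat >> h.py <<'E'
def tri(a,b):
    (o1,d1),(o2,d2)=a,b; d1=d1[0]/np.linalg.norm(d1[0]); d2=d2[0]/np.linalg.norm(d2[0])
    A=np.c_[d1,-d2]; t=np.linalg.lstsq(A,o2-o1,rcond=None)[0]; p,q=o1+t[0]*d1,o2+t[1]*d2
    return (p+q)/2,np.linalg.norm(p-q)
E
python3 - <<'E'
from h import *
for nm,a,b in(('tubeR',(241.6,193.3),(236.1,187.5)),('key',(265.03,214.94),(276.5,195.6)),('bluedot',(232.45,209.36),(238.8,214)),('greendot',(226.22,210.56),(233.33,217.89)),('reddot',(244.5,207),(250,206.5))):
    print(nm,tri(ray('top',[a]),ray('scene',[b])))
# top view only
print('lever@.103',onz('top',[(214.78,224.05)],.103),'key@.087',onz('top',[(265.03,214.94)],.087))
T=onz('top',[(241.6,193.29),(222.79,196.47)],.112);print('tubes',T)
D=onz('top',[(220.22,211.44),(226.22,210.56),(232.45,209.36),(244.5,207)],.067);print('dots',D)
v=D[-1]-D[0];print(np.degrees(np.arctan2(v[0],-v[1])),np.linalg.norm(v)); v=T[0]-T[1];print(np.degrees(np.arctan2(v[0],-v[1])),np.linalg.norm(v))
# reader outline corners at z~.07 (px) 
C=onz('top',np.array([(101,168),(631,68),(689,385),(158,483)])/7.+[180-.5,170-.5],.067);print(C)
v=C[1]-C[0];print(np.degrees(np.arctan2(v[0],-v[1])),np.linalg.norm(v));v=C[2]-C[3];print(np.degrees(np.arctan2(v[0],-v[1])),np.linalg.norm(v))
a=np.radians(10);R=np.array([[np.cos(a),-np.sin(a)],[np.sin(a),np.cos(a)]]);c=C.mean(0)[:2];print('centre',c,'lever',c+R@[-.035,.07],'key',c+R@[-.035,-.09],'tubes',c+R@[.045,-.03],c+R@[.045,.03])
# monitor nearest points
z=np.load('pics/top0.npz');d=z['d'];ys,xs=np.mgrid[95:170,185:375];P=bydepth('top',np.c_[xs.ravel(),ys.ravel()],d[ys,xs].ravel());k=(P[:,2]>.12)&(P[:,2]<.7);print('monitor minx,ys,z',P[k].min(0),P[k].max(0))
E
```

```text
tubeR (array([0.58324106, 0.05342737, 0.10551936]), np.float64(0.0006035536055455427))
key (array([ 0.51546522, -0.01961953,  0.08380759]), np.float64(0.0010180469661897338))
bluedot (array([0.53383443, 0.0849101 , 0.06793512]), np.float64(0.00022320814077358926))
greendot (array([0.52989283, 0.10468403, 0.06864164]), np.float64(0.0006664006429486889))
reddot (array([0.54080245, 0.04568934, 0.06719452]), np.float64(0.00176768641005692))
lever@.103 [[0.48792983 0.13684061 0.103     ]] key@.087 [[ 0.51580456 -0.0192259   0.087     ]]
tubes [[0.58268799 0.05277643 0.112     ]
 [0.57309771 0.11093621 0.112     ]]
dots [[0.52733946 0.12445331 0.067     ]
 [0.53012014 0.10512334 0.067     ]
 [0.53391851 0.08508172 0.067     ]
 [0.5413721  0.04638128 0.067     ]]
10.189525036056116 0.0793231156872586
9.36354742233722 0.05894517512303037
[[ 0.58539249  0.21000116  0.067     ]
 [ 0.63037847 -0.03458149  0.067     ]
 [ 0.48513536 -0.06034676  0.067     ]
 [ 0.44062171  0.18291703  0.067     ]]
10.421904406500033 0.2486853649975006
10.369552309820584 0.24730292243150193
centre [0.53538201 0.07449749] lever [0.48875836 0.13735634] key [ 0.51654207 -0.0202129 ] tubes [0.5849078  0.05276742] [0.57448891 0.11185589]
monitor minx,ys,z [ 0.71903891 -0.28254609  0.12000373] [0.87890072 0.22976895 0.37730553]
```

```bash
python3 -m creep '[[[0,-0.039,-0.031,0],[0,-0.078,-0.062,0],[0,-0.117,-0.093,0],[0,-0.156,-0.125,0],[0,-0.195,-0.156,0],[0,-0.234,-0.187,0],[0,-0.273,-0.218,0],[0,-0.312,-0.25,0]]]' 0
```

```text
t: 1.1
tcp_pos: [0.3352, -0.2179, 0.2333]
tool_rot: [[0.0, 0.311, -0.95], [0.0, -0.95, -0.311], [-1.0, -0.0, -0.0]]
contact_force: [0.7, 0.3, -0.5]
opening: 0.0149
```

```bash
python3 -m creep '[[[0,-0.042,-0.034,1],[0,-0.084,-0.068,2],[0,-0.126,-0.102,3],[0,-0.168,-0.136,4],[0,-0.21,-0.17,5],[0,-0.252,-0.204,6],[0,-0.29,-0.233,7],[0,-0.323,-0.26,8]]]' 0
python3 -m creep '[[[0.02,0,0,0],[0.04,0,0,0],[0.04,0,0,0]]]' 0
python3 - <<'E'
from h import *
s=read_state();print(s['tcp_pos'],s['tool_rot'].round(3),s['contact_force'])
save('wrist','w1')
E
```

```text
t: 2.1
tcp_pos: [0.4815, 0.1703, 0.2331]
tool_rot: [[-0.001, 0.177, -0.984], [-0.0, -0.984, -0.177], [-1.0, 0.0, 0.001]]
contact_force: [0.1, -0.7, -1.1]
opening: 0.0003
t: 2.48
tcp_pos: [0.4798, 0.1683, 0.1914]
tool_rot: [[-0.005, 0.177, -0.984], [-0.001, -0.984, -0.177], [-1.0, 0.0, 0.005]]
contact_force: [0.1, -0.6, 0.4]
opening: 0.0005
[0.47984126 0.16826182 0.19136909] [[-0.005  0.177 -0.984]
 [-0.001 -0.984 -0.177]
 [-1.     0.     0.005]] [ 0.06580389 -0.6103111   0.44128653]
```

View pics/w1.png

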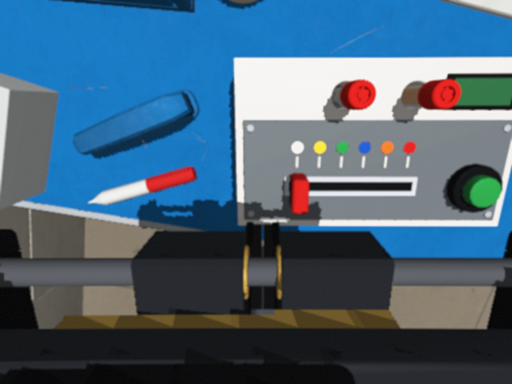

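The wrist view shows the paddle at (299,194), the blue third-detent dot at (365,147), and the closed fingers at the bottom, around column 263.

Run:
```python
from h import *
z=np.load('pics/w1.npz');p,d=z['p'],z['d'];st=(z['pos'],z['R'])
for s,c,m in blobs(p,(0,150,100),(6,255,255),(280,160,330,220),20)+blobs(p,(50,120,50),(85,255,255),(450,160,511,220),20):
    ys,xs=np.nonzero(m);P=bydepth('wrist',np.c_[xs,ys],d[ys,xs],st);print(s,c,np.median(P,0),P.min(0),P.max(0))
print('paddle top face left/right', onz('wrist',[(291.5,178),(308.5,178)],.103,st))
for s,c,m in blobs(p,(95,120,80),(125,255,255),(350,135,380,160),20): print('blue',onz('wrist',[c],.067,st))
u=np.array([.177,-.984]);print([ (np.array(q)-z['pos'][:2])@u for q in ((.488,.137),)])
```

```text
[292, 174, 18, 40, 633] [299.67 193.82] [0.48823046 0.13966429 0.10251117] [0.46412429 0.12220575 0.06663065] [0.55333937 0.18261049 0.34219922]
[463, 175, 38, 33, 978] [481.75 190.63] [ 0.51463787 -0.0153892   0.0886888 ] [ 0.49960971 -0.03571161  0.07863491] [0.55333937 0.18261049 0.34219922]
paddle top face left/right [[0.50007818 0.1490814  0.103     ]
 [0.50248491 0.13567214 0.103     ]]
blue [[0.53141528 0.08551354 0.067     ]]
[np.float64(0.03220572560777691)]
```

```bash
python3 -m creep '[[[0.03,-0.002,0,0],[0.06,-0.002,0,0],[0.08,-0.002,0,0],[0.092,-0.002,0,0],[0.1,-0.002,0,0],[0.1,-0.002,0,0]]]' 0
python3 - <<'E'
from h import *
s=read_state();print(s['t'],s['tcp_pos'],s['contact_force'])
save('wrist','w2');save('scene','s2')
p=cv2.imread('pics/s2.png')[150:290,160:330];cv2.imwrite('pics/s2z.png',cv2.resize(p,None,fx=4,fy=4,interpolation=cv2.INTER_CUBIC))
E
```

```text
t: 3.28
tcp_pos: [0.4813, 0.1703, 0.0937]
tool_rot: [[0.0, 0.176, -0.984], [0.0, -0.984, -0.176], [-1.0, 0.0, -0.0]]
contact_force: [-0.4, 0.3, 0.2]
opening: 0.0006
3.275 [0.48129875 0.17031317 0.09372912] [-0.43570093  0.33944639  0.16937687]
```

View pics/w2.png

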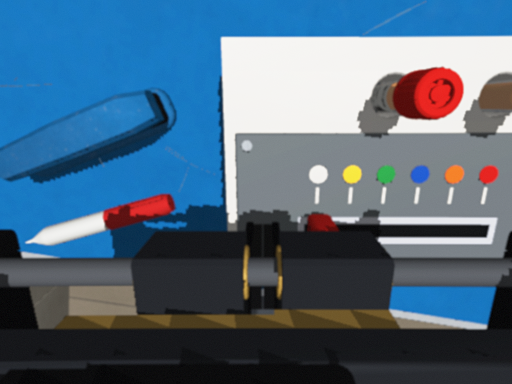

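View pics/s2z.png

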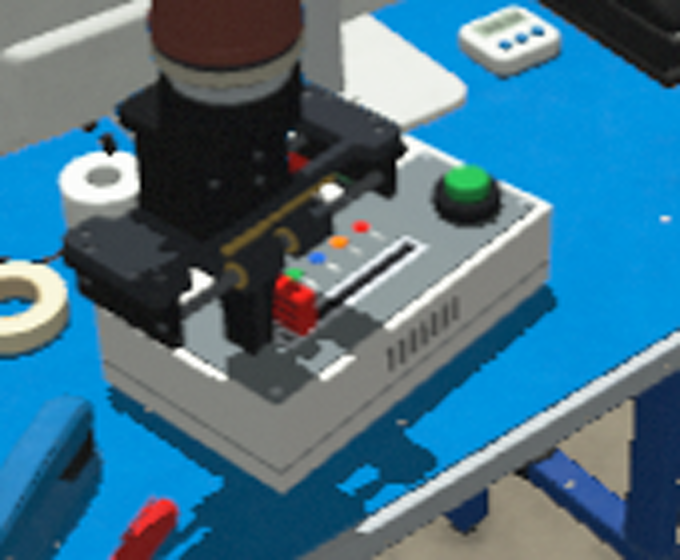

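The finger is just left of the paddle at the right height. Now I'll approach slowly and watch the force.

```bash
python3 -m creep '[[[0,0.003,0,0],[0,0.006,0,0],[0,0.008,0,0],[0,0.01,0,0],[0,0.01,0,0]]]' 0
python3 -m creep '[[[0,0.001,0,0],[0,0.002,0,0],[0,0.003,0,0],[0,0.003,0,0]]]' 0
python3 -m creep '[[[0,0.001,0,0],[0,0.002,0,0],[0,0.003,0,0],[0,0.003,0,0]]]' 0
```

```text
t: 4.0
tcp_pos: [0.4829, 0.1603, 0.0935]
tool_rot: [[-0.0, 0.176, -0.984], [-0.0, -0.984, -0.176], [-1.0, 0.0, 0.0]]
contact_force: [0.1, -0.3, 0.2]
opening: 0.0008
t: 4.5
tcp_pos: [0.4834, 0.1575, 0.0935]
tool_rot: [[-0.0, 0.176, -0.984], [0.0, -0.984, -0.176], [-1.0, -0.0, 0.0]]
contact_force: [0.5, -0.0, -0.6]
opening: 0.0003
t: 5.0
tcp_pos: [0.484, 0.1545, 0.0935]
tool_rot: [[0.0, 0.176, -0.984], [-0.0, -0.984, -0.176], [-1.0, 0.0, -0.0]]
contact_force: [-0.2, 1.3, -0.2]
opening: 0.0005
```

```bash
python3 -m creep '[[[0,0.001,0,0],[0,0.001,0,0]]]' 0
python3 -m creep '[[[0,0.001,0,0],[0,0.001,0,0]]]' 0
python3 -m creep '[[[0,0.001,0,0],[0,0.001,0,0]]]' 0
python3 - <<'E'
from h import *
save('wrist','w3')
p=cv2.imread('pics/w3.png')[130:260,220:512];cv2.imwrite('pics/w3z.png',cv2.resize(p,None,fx=2.7,fy=2.7,interpolation=cv2.INTER_CUBIC))
E
```

```text
t: 5.25
tcp_pos: [0.4841, 0.1537, 0.0935]
tool_rot: [[-0.0, 0.176, -0.984], [0.0, -0.984, -0.176], [-1.0, -0.0, 0.0]]
contact_force: [-1.4, 0.2, -0.0]
opening: 0.0003
t: 5.5
tcp_pos: [0.4843, 0.1528, 0.0935]
tool_rot: [[-0.0, 0.176, -0.984], [0.0, -0.984, -0.176], [-1.0, -0.0, -0.0]]
contact_force: [-1.2, 2.7, -1.1]
opening: 0.0006
t: 5.75
tcp_pos: [0.4845, 0.1519, 0.0936]
tool_rot: [[-0.0, 0.176, -0.984], [0.001, -0.984, -0.176], [-1.0, -0.001, -0.0]]
contact_force: [-0.4, 4.2, 0.0]
opening: 0.0005
```

View pics/w3z.png

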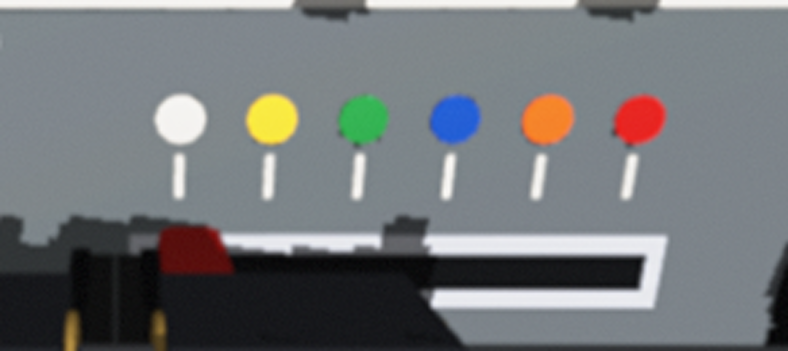

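```bash
python3 -m creep '[[[0,0.001,0,0],[0,0.002,0,0],[0,0.003,0,0],[0,0.004,0,0],[0,0.004,0,0]]]' 0
python3 -m creep '[[[0,0.001,0,0],[0,0.002,0,0],[0,0.002,0,0]]]' 0
python3 -m creep '[[[0,0.001,0,0],[0,0.002,0,0],[0,0.002,0,0]]]' 0
python3 -m creep '[[[0,0.001,0,0],[0,0.002,0,0],[0,0.002,0,0]]]' 0
```

```text
t: 6.42
tcp_pos: [0.4851, 0.1483, 0.0936]
tool_rot: [[-0.0, 0.176, -0.984], [0.001, -0.984, -0.176], [-1.0, -0.001, -0.0]]
contact_force: [-1.1, 6.6, 0.0]
opening: 0.0005
t: 6.8
tcp_pos: [0.4855, 0.1458, 0.0935]
tool_rot: [[-0.0, 0.176, -0.984], [0.0, -0.984, -0.176], [-1.0, -0.0, 0.0]]
contact_force: [-0.7, 3.2, 0.6]
opening: 0.0004
t: 7.18
tcp_pos: [0.4861, 0.1431, 0.0935]
tool_rot: [[0.0, 0.176, -0.984], [-0.001, -0.984, -0.176], [-1.0, 0.001, 0.0]]
contact_force: [0.5, 0.7, -0.4]
opening: 0.0008
t: 7.55
tcp_pos: [0.4863, 0.1417, 0.0935]
tool_rot: [[-0.0, 0.176, -0.984], [-0.0, -0.984, -0.176], [-1.0, 0.0, 0.0]]
contact_force: [0.1, -0.5, -0.1]
opening: 0.0002
```

First click passed (the force went to zero near y = 0.143). On to the second.

```bash
python3 -m creep '[[[0,0.002,0,0],[0,0.004,0,0],[0,0.006,0,0],[0,0.008,0,0],[0,0.009,0,0],[0,0.01,0,0],[0,0.01,0,0]]]' 0
python3 -m creep '[[[0,0.001,0,0],[0,0.002,0,0],[0,0.003,0,0],[0,0.004,0,0],[0,0.004,0,0]]]' 0
python3 -m creep '[[[0,0.001,0,0],[0,0.002,0,0],[0,0.002,0,0]]]' 0
python3 -m creep '[[[0,0.001,0,0],[0,0.002,0,0],[0,0.002,0,0]]]' 0
```

```text
t: 8.43
tcp_pos: [0.488, 0.1323, 0.0935]
tool_rot: [[-0.0, 0.176, -0.984], [0.001, -0.984, -0.176], [-1.0, -0.001, -0.0]]
contact_force: [-0.7, 4.0, -0.7]
opening: 0.0004
t: 9.05
tcp_pos: [0.4886, 0.1287, 0.0936]
tool_rot: [[-0.0, 0.176, -0.984], [0.001, -0.984, -0.176], [-1.0, -0.001, -0.0]]
contact_force: [-0.5, 7.0, -0.4]
opening: 0.0007
t: 9.43
tcp_pos: [0.489, 0.1263, 0.0935]
tool_rot: [[-0.0, 0.176, -0.984], [0.0, -0.984, -0.176], [-1.0, -0.0, -0.0]]
contact_force: [-0.4, 3.7, 0.6]
opening: 0.0004
t: 9.8
tcp_pos: [0.4896, 0.1234, 0.0936]
tool_rot: [[0.0, 0.176, -0.984], [-0.001, -0.984, -0.176], [-1.0, 0.001, 0.0]]
contact_force: [0.6, 0.2, 0.2]
opening: 0.0003
```

```bash
python3 -m creep '[[[0,0.002,0,0],[0,0.004,0,0],[0,0.006,0,0],[0,0.008,0,0],[0,0.01,0,0],[0,0.011,0,0],[0,0.011,0,0]]]' 0
python3 -m creep '[[[0,0.001,0,0],[0,0.002,0,0],[0,0.003,0,0],[0,0.004,0,0],[0,0.004,0,0]]]' 0
python3 -m creep '[[[0,0.001,0,0],[0,0.002,0,0],[0,0.002,0,0]]]' 0
python3 -m creep '[[[0,0.001,0,0],[0,0.002,0,0],[0,0.002,0,0]]]' 0
```

```text
t: 10.68
tcp_pos: [0.4913, 0.1135, 0.0935]
tool_rot: [[-0.0, 0.176, -0.984], [0.0, -0.984, -0.176], [-1.0, -0.0, 0.0]]
contact_force: [-0.8, 1.9, -0.1]
opening: 0.0002
t: 11.3
tcp_pos: [0.4919, 0.11, 0.0936]
tool_rot: [[-0.0, 0.176, -0.984], [0.001, -0.984, -0.176], [-1.0, -0.001, 0.0]]
contact_force: [0.0, 5.8, 0.6]
opening: 0.0001
t: 11.68
tcp_pos: [0.4923, 0.108, 0.0936]
tool_rot: [[-0.0, 0.176, -0.984], [0.001, -0.984, -0.176], [-1.0, -0.001, -0.0]]
contact_force: [0.2, 5.9, 0.3]
opening: 0.0007
t: 12.05
tcp_pos: [0.4928, 0.105, 0.0935]
tool_rot: [[0.0, 0.176, -0.984], [-0.001, -0.984, -0.176], [-1.0, 0.001, 0.0]]
contact_force: [-0.2, 1.5, 0.6]
opening: 0.0006
```

```bash
python3 -m creep '[[[0,0.001,0,0],[0,0.001,0,0]]]' 0
python3 -m creep '[[[0,0.001,0,0],[0,0.001,0,0]]]' 0
```

```text
t: 12.3
tcp_pos: [0.4931, 0.1039, 0.0936]
tool_rot: [[0.0, 0.176, -0.984], [-0.001, -0.984, -0.176], [-1.0, 0.001, -0.0]]
contact_force: [0.1, -0.1, -0.1]
opening: 0.0002
t: 12.55
tcp_pos: [0.4932, 0.1032, 0.0935]
tool_rot: [[0.0, 0.176, -0.984], [-0.0, -0.984, -0.176], [-1.0, 0.0, 0.0]]
contact_force: [-0.5, -0.1, -0.6]
opening: 0.0002
```

The force is zero after the third click. I'll back off, rise and check.

```bash
python3 -m creep '[[[0,-0.005,0,0],[-0.02,-0.008,0,0],[-0.05,-0.008,0,0],[-0.08,-0.008,0,0],[-0.1,-0.008,0,0],[-0.1,-0.008,0,0],[-0.1,-0.008,0,0]]]' 0
python3 - <<'E'
from h import *
p,d=save('wrist','w4')
z=np.load('pics/w4.npz');st=(z['pos'],z['R'])
for s,c,m in blobs(p,(0,150,100),(6,255,255),(240,150,420,230),60)+blobs(p,(50,120,50),(85,255,255),(380,160,511,230),200):
    ys,xs=np.nonzero(m);P=bydepth('wrist',np.c_[xs,ys],d[ys,xs],st);print(s,c,np.median(P,0))
p,d=save('top','t4')
for s,c,m in blobs(p,(0,150,100),(6,255,255),(200,200,285,245),3): print('top',s,c)
E
```

```text
t: 13.42
tcp_pos: [0.4911, 0.1114, 0.1925]
tool_rot: [[-0.001, 0.176, -0.984], [-0.0, -0.984, -0.176], [-1.0, -0.0, 0.001]]
contact_force: [0.3, -0.1, -0.2]
opening: 0.0006
[294, 176, 18, 39, 619] [301.79 195.26] [0.49853821 0.08080846 0.10259847]
[397, 176, 36, 34, 944] [414.32 192.27] [ 0.51442236 -0.01670964  0.08861457]
top [222, 207, 3, 2, 3] [223.   207.33]
top [204, 211, 3, 2, 4] [204.75 211.5 ]
top [205, 213, 3, 5, 5] [206.2 215. ]
top [217, 213, 3, 3, 4] [217.75 214.  ]
top [210, 214, 3, 3, 5] [211.  214.8]
top [231, 216, 6, 10, 34] [233.56 220.59]
top [204, 233, 4, 3, 5] [205.6 234.4]
```

View pics/w4.png

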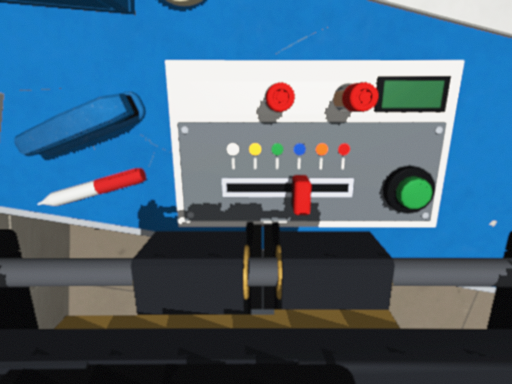

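The paddle lines up with the blue dot at column 300, and measured travel is about 59.9 mm. Next I'll go above the key.

```bash
python3 -m creep '[[[0,0.04,0,0],[0,0.08,0,0],[0,0.115,-0.001,0],[0,0.1315,-0.001,0],[0.03,0.1315,-0.001,0],[0.06,0.1315,-0.001,0],[0.075,0.1315,-0.001,0],[0.075,0.1315,-0.001,0]]]' 0
python3 - <<'E'
from h import *
p,d=save('wrist','w5'); save('scene','s5')
p=cv2.imread('pics/s5.png')[110:290,160:360];cv2.imwrite('pics/s5z.png',cv2.resize(p,None,fx=3.3,fy=3.3,interpolation=cv2.INTER_CUBIC))
E
```

```text
t: 14.52
tcp_pos: [0.5148, -0.0174, 0.1172]
tool_rot: [[-0.003, 0.177, -0.984], [0.001, -0.984, -0.177], [-1.0, -0.001, 0.003]]
contact_force: [0.4, 0.4, -0.2]
opening: 0.0003
```

View pics/w5.png

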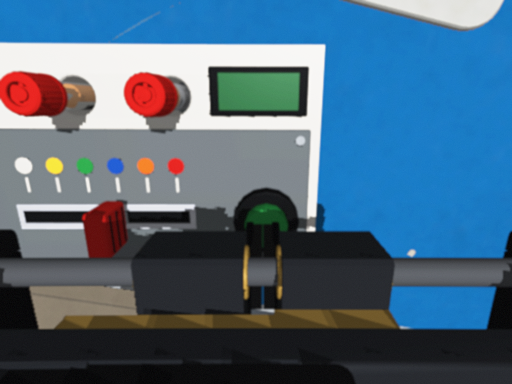

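View pics/s5z.png

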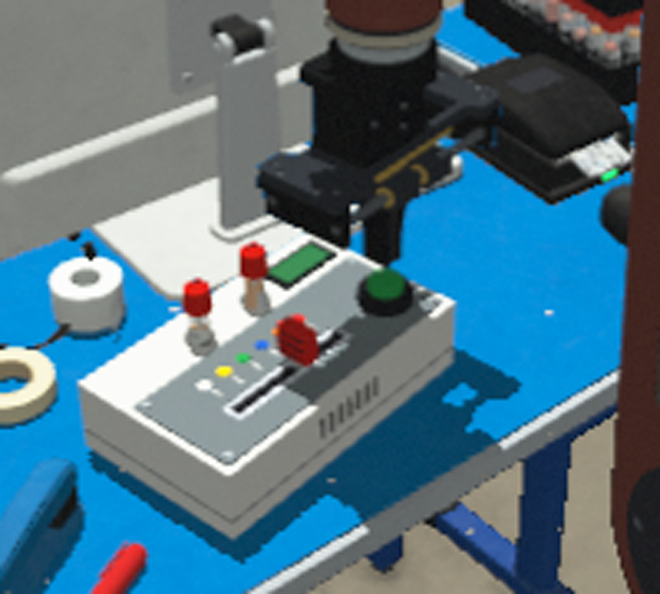

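The finger stands over the key (key column 266, fingers 263). I'll lower it slowly.

```bash
python3 -m creep '[[[0.005,0.001,0,0],[0.009,0.001,0,0],[0.012,0.001,0,0],[0.014,0.001,0,0],[0.014,0.001,0,0]]]' 0
python3 -m creep '[[[0.001,0,0,0],[0.002,0,0,0],[0.003,0,0,0],[0.003,0,0,0]]]' 0
python3 -m creep '[[[0.001,0,0,0],[0.002,0,0,0],[0.003,0,0,0],[0.003,0,0,0]]]' 0
```

```text
t: 15.25
tcp_pos: [0.5159, -0.0189, 0.1043]
tool_rot: [[-0.0, 0.176, -0.984], [0.0, -0.984, -0.176], [-1.0, -0.0, 0.0]]
contact_force: [-0.4, -0.5, -0.6]
opening: 0.0007
t: 15.75
tcp_pos: [0.5159, -0.0189, 0.1014]
tool_rot: [[-0.0, 0.176, -0.984], [0.0, -0.984, -0.176], [-1.0, -0.0, 0.0]]
contact_force: [-0.1, -0.6, -0.5]
opening: 0.0002
t: 16.25
tcp_pos: [0.5162, -0.019, 0.0987]
tool_rot: [[0.0, 0.176, -0.984], [-0.0, -0.984, -0.176], [-1.0, 0.0, -0.0]]
contact_force: [-0.9, 1.3, 2.1]
opening: 0.0006
```

```bash
python3 -m creep '[[[0.001,0,0,0],[0.002,0,0,0],[0.003,0,0,0],[0.003,0,0,0]]]' 0
python3 -m creep '[[[0.001,0,0,0],[0.002,0,0,0],[0.002,0,0,0]]]' 0
python3 -m creep '[[[0.001,0,0,0],[0.001,0,0,0]]]' 0
```

```text
t: 16.75
tcp_pos: [0.5162, -0.019, 0.0956]
tool_rot: [[0.0, 0.176, -0.984], [-0.0, -0.984, -0.176], [-1.0, 0.0, -0.0]]
contact_force: [-0.9, 0.6, 4.9]
opening: 0.0004
t: 17.12
tcp_pos: [0.5162, -0.019, 0.0943]
tool_rot: [[0.0, 0.176, -0.984], [-0.0, -0.984, -0.176], [-1.0, 0.0, -0.0]]
contact_force: [-3.1, 0.4, 9.7]
opening: 0.0005
t: 17.38
tcp_pos: [0.5163, -0.019, 0.0942]
tool_rot: [[0.0, 0.176, -0.984], [-0.0, -0.984, -0.176], [-1.0, 0.0, -0.0]]
contact_force: [-7.4, 1.1, 16.2]
opening: 0.0001
```

The key bottomed at about 5 N and then met a hard stop. I'll release it.

```bash
python3 -m creep '[[[-0.003,0,0,0],[-0.008,0,0,0],[-0.02,0,0,0],[-0.05,0,0,0],[-0.08,-0.03,0,0],[-0.1,-0.06,0,0],[-0.1,-0.06,0,0],[-0.1,-0.06,0,0]]]' 0
python3 - <<'E'
from h import *
p,d=save('wrist','w6');z=np.load('pics/w6.npz');st=(z['pos'],z['R'])
for s,c,m in blobs(p,(50,120,50),(85,255,255),(200,150,511,230),200)+blobs(p,(0,150,100),(6,255,255),(200,150,420,230),60):
    ys,xs=np.nonzero(m);P=bydepth('wrist',np.c_[xs,ys],d[ys,xs],st);print(s,c,np.median(P,0))
# housing ring heights
g=[b for b in blobs(p,(50,120,50),(85,255,255),(200,150,511,230),200)][0];c=g[1]
v=cv2.cvtColor(p,cv2.COLOR_RGB2GRAY);yy,xx=np.mgrid[:384,:512];r=np.hypot(xx-c[0],yy-c[1]);m=(v<50)&(r<40)&(yy<215)
ys,xs=np.nonzero(m);P=bydepth('wrist',np.c_[xs,ys],d[ys,xs],st);print('housing z',np.percentile(P[:,2],[5,25,50,75,95]))
save('scene','s6');p,_=save('top','t6')
q=p[140:260,130:390];cv2.imwrite('pics/t6z.png',cv2.resize(q,None,fx=3,fy=3)[:,:,::-1])
E
```

```text
t: 18.38
tcp_pos: [0.5051, 0.0397, 0.192]
tool_rot: [[-0.001, 0.177, -0.984], [-0.0, -0.984, -0.177], [-1.0, 0.0, 0.001]]
contact_force: [-0.7, -0.3, -0.9]
opening: 0.0001
[315, 177, 33, 34, 871] [330.99 193.8 ] [ 0.5146131  -0.01790983  0.08872692]
[257, 150, 12, 7, 62] [262.39 152.32] [0.53662494 0.04608412 0.06786514]
[205, 177, 19, 38, 584] [214.67 195.04] [0.50023153 0.07951341 0.10246872]
housing z [0.07161895 0.07815188 0.07886892 0.07935183 0.08030069]
```

View pics/w6.png

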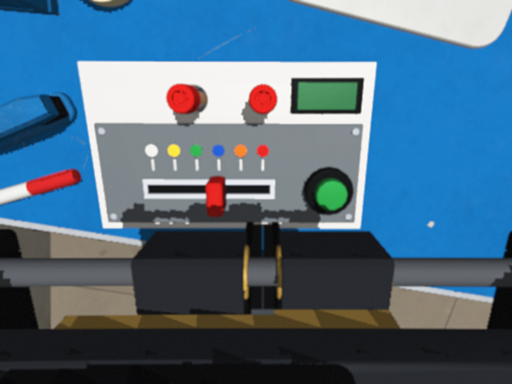

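View pics/s6.png

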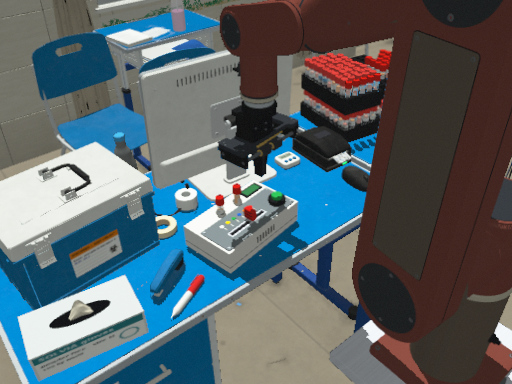

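The key is up again (top at 88.7 mm). At the press, the tip stopped at about 83 mm, above the 79 mm housing, so it was the key's own bottom stop. The lever is at the blue dot. The tubes and nearby objects look unmoved, and the arm is clear.

```bash
python3 -c "
from rig import *
print(read_state()['contact_force']); print(job_done())"
```

```text
[-0.49428503  0.0483119   0.05527802]
the job is handed in; nothing more can be done
None
```

I pushed the red lever through its clicks with the closed fingertips and stopped in the third. I then pressed the green key fully, released it, and handed the job in at about 18.5 s of the 56 s allowed.

- **Lever:** three snaps were felt, peaking at about 7 N. Before the key press the wrist camera put travel at about 60 mm, with the paddle in line with the blue dot. After the press it was still at the blue dot; that reading was about 61 mm by camera, within measuring error.
- **Key:** the fingertip met the key near 88–89 mm, felt about 5 N on the way down, then a hard stop at a tip height of about 83 mm. That is about 5.5 mm of travel, so past the 4 mm needed. The black housing sits lower, at about 79 mm, so the stop was the key itself. The largest force I read was about 18 N. The key's top was back at 88.7 mm afterwards.
- **Surroundings:** by eye in the final pictures, the tubes and the bystanders in view look unmoved; I did not measure them again. The arm ended clear of everything, with contact force at noise level.
- **Disagreements:** the camera positions differed by 2–4 mm between views, within what the task allowed. Nothing failed.

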